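Load the charged cell into the food dryer's fan unit

TASK

Take the green-sleeved torch cell out of the charging dock and load it in the battery bay of the dryer's fan unit: flat end pressed against the spring plate, nub end then rolled down behind the orange retaining lip. Leave it lying level and fully home between lip and spring; leave the other two cells in the dock.

Things in the scene. Friction and masses are not known exactly. Their poses are not given: they have to be found in the camera images.
- cell_green: The cell to load: D-size torch cell, green sleeve, steel collar at its nub end; cylinder 34 mm across, 58 mm long, plus a nub 3 mm long, 10 mm wide; 0.1 to 0.2 kg. Origin at the cylinder's centre; x axis along the cell, from nub end (face at x = -29 mm) to flat end (face at +29 mm). May be rolled by any angle about x. Lies level in one of the dock's slots.
- green_nub (a point): Tip of the green cell's nub, on its axis, 32 mm from its centre.
- cell_orange: Bystander: same cell in an orange sleeve, in another slot of the dock; origin and axes as for the green cell.
- cell_blue: Bystander: same cell in a blue sleeve, in another slot of the dock; origin and axes as for the green cell.
- dock: White charging dock, fixed, 90 (x) by 250 (y) mm, plate 10 mm thick; origin at the centre of its underside. Three V rests along x at y = -85, 0, +85 mm, 52 mm long, 32 mm wide (narrower than a cell), up to 22 mm high. The cells lie in them, axes 33 mm above the table, nub ends to the dock's -x side (away from the robot). Nothing there is higher than the cells.
- bay: Battery bay of the fan unit, fixed; origin on the table below the loaded cell's centre; x from the orange lip to the spring, roughly towards the robot; z up. Blue base 12 mm thick (x -46 to 114, y -60 to 60 mm); white housing behind the spring from x = 54 mm, 62 mm high. The bay's sides are open for fingers down to the base.
- bay_seat (a point): Where the loaded cell's centre belongs: x = 0, y = 0, 36 mm above the table in the bay's frame; cell level along the bay's x, nub end at the lip, flat end on the spring. Below it a V rest of 30 degree slopes centres the cell: x = -29 to 22 mm, 32 mm wide (narrower than the cell), 16 mm high at the middle, 25 mm at the edges.
- bay_lip (a point): Middle of the top of the orange lip, 29 mm above the table: a wall across the bay's -x end, x = -33 to -29 mm in the bay's frame, 36 mm wide. It holds the lowest 10 mm of the nub-end face; the nub itself passes above it.
- plate_top (a point): Middle of the top edge of the brass spring plate's face, 58 mm above the table. The plate is 30 mm wide, reaches down to 16 mm above the table and faces the lip; free, its face is at x = 23 mm in the bay's frame, so the free gap between lip and plate (52 mm) is 6 mm shorter than the 58 mm cell.
- spring (a joint): Travel of the spring plate, m: 0 free, grows as it is pressed towards the bay's +x, 0.024 at the end stop, 0.006 with a cell loaded. It pushes with 2 N at 0 and 8 N at 0.024.
Things that resemble listed ones, but are neither listed nor needed, are in the scene too. There is more than one size of the bay; the one meant has the size given above.

How it is judged:
By the outcome, as a careful person would: the job done as asked, in the order asked, and still so for the second after the job is handed in, with the robot touching nothing.
It also fails if it takes over 42 s, if anything falls off the work surface, if the arm or the gripper's body presses on something with over 40 N, if the wrist force passes 120 N, or if a joint passes its speed limit or range.

ROBOT

A 7-joint arm with a two-finger parallel gripper is mounted at the origin on the work surface. World frame = base frame: x ahead of the robot, y to its left, z up, the work surface at z = 0. Lengths are in m, angles in rad, forces in N, time in s.
With the tool pointing down it reaches from about 0.425 to 0.875 m from the base axis. Payload 4.7 kg.
Tool frame: the origin (TCP) lies at the very end of the fingers, on their centre line; the grasp point (between the pads) lies 19 mm behind it; z points along the fingers, x is the direction in which the jaws open and shut, and the axes are right-handed (so a half turn about z gives the same grasp; the last joint's range is limited). The gripper opens to 85 mm and grips with 20 to 120 N. Pads are 22 mm wide; open, the fingers measure 114 mm over their backs; the gripper's body (76 mm by 85 mm) begins 54 mm behind the grasp point. The pads swing forward as they close: fully open they stand 13 mm farther back than shut.
Start: joints at [1.198, 0.321, -0.07, 1.45, 0.023, 1.371, -0.057], TCP at [0.245, -0.602, 0.231] pointing down, gripper open.
Joint ranges: [-2.86, 2.86], [-0.3, 2.09], [-1.38, 1.24], [0.06, 2.45], [-1.56, 4.7], [0.09, 2.05], [-2.69, 2.69]. Speed limits (rad/s): [2.57, 2.57, 3.14, 3.14, 3.14, 3.14, 3.14].

INTERFACE

Orientations are given as a rotation vector (axis times angle).
In Python, from plant import manip gives the robot as it stands.
- The arm moves only by the tool jog_arm, never from a script. Its argument "deltas" is a list of rows, each a list of 7 numbers: the closure, from 0 (fully open) to 1 (shut), then the shift along the world's x, y, z in mm, then the turn, a rotation vector about the world's x, y, z in rad. A call has 1 to 12 rows; each row shifts and turns the commanded pose from where the row before left it; what a row does not reach is not made up. A row lasts 1/8 s, in which the tool goes at most 62.5 mm and 10.7 degrees, less where a joint would pass 70% of its speed; a pose out of reach is approached as far as the arm can. A call with a gripper value outside its range is refused whole. The fingers move at their own pace and stop on an object; "newtons" is the grip in N (left out, the last holds). Time passes only in rows, so rows that do not move let the fingers close. It gives the time, the measured TCP pose, the force and the opening at its end, in the units of the state.
- manip.state(): the state, without advancing time (a new reading comes with each control period).
- manip.read_camera(name): name is "scene" or "top" or "wrist"; returns a dict with "color" (420x560x3 uint8, blue, green, red), "z_map" (420x560 float32, m along the optical axis (not along the pixel's ray), 0 where there is no reading), "intrinsics" (3x3 intrinsics, pixels), "view" (4x4, takes a point from world to camera coordinates); the wrist camera has in their place "T_tool_cam" (4x4, takes a point from camera to tool coordinates, whose origin is the TCP and whose axes are the tool frame's). Camera axes: x right, y up, looking along -z (the intrinsics and any distortion apply to the point x, -y, -z); pixel columns grow to the right and rows downward; lengths in m; the calibration is good to about 2 mm. A picture is of the moment at which its call begins: read the wrist's pose just before it.
- manip.hand_in(): hands the job in, once; it reports no verdict.
Trained networks look in a picture, given as the dict that the camera call returned (one of the last four; its "shot" number tells which), for a name from the list of things; names that differ only in an ending like _2 or _b are one class to them, and where a whole thing is asked for, a point or a joint stands for the part that bears it (a point fixed in the world has none). Each returns a list of dicts, best first, with "p" (0 to 1); they miss things now and then, are a little off and sometimes report something else, mostly with a low value. They report only what shows in the picture. A call takes as long as a camera call. They do not tell look-alikes from the thing itself.
- manip.find_in(name, picture): "bbox" ([left, top, right, bottom] in pixels, round what is visible of it).
- manip.trace(name, picture): "region" (420x560 bool, what is visible of it) and "bbox" ([left, top, right, bottom] in pixels, round what is visible of it).
The state is a dict: "t": time; "qpos": joint angles; "qd": joint speeds; "joint_efforts": joint torques, N m; "position": TCP position; "ee_rot": TCP orientation; "ft_force": force on the tool from outside, world axes, zero at the start; "moment": the same for the moment, N m; "grip_width": finger opening in m.
Only numpy, scipy, OpenCV 4.12 (cv2) and the standard library are available. Lean on these libraries where they do the work, as an engineer would, in place of code of your own. Each camera call takes 0.05 s, during which the arm holds its last target.

## Working session

There is one attempt and no reset: what is moved stays moved. The work goes in short steps, Python scripts to look and compute and a tool call to move; the robot and the scene stay as the last step left them, time stands still between calls to the robot, and variables do not carry over. Pictures are saved under pics/ and viewed, and the job is handed in when it is done.

Besides the shell and the picture viewer there is one more tool, called after "Call:" in YAML: its name, and indented under it one key for each argument. jog_arm: Moves the arm, as the interface text tells. Its arguments: {"type":"object","properties":{"deltas":{"type":"array","items":{"type":"array","items":{"type":"number"}}},"newtons":{"type":"number"}},"required":["deltas"]}

```bash
mkdir -p pics; ls; cat > h.py <<'E'
import numpy as np,cv2
from plant import manip
def grab(n):
    st=manip.state(); p=manip.read_camera(n)
    if n=="wrist":
        R=cv2.Rodrigues(np.array(st["ee_rot"],float))[0];T=np.eye(4);T[:3,:3]=R;T[:3,3]=st["position"]
        p["c2w"]=T@np.array(p["T_tool_cam"])
    else: p["c2w"]=np.linalg.inv(np.array(p["view"]))
    return p
def cloud(p):
    z=p["z_map"];K=np.array(p["intrinsics"]);v,u=np.mgrid[:z.shape[0],:z.shape[1]]
    X=np.stack([(u-K[0,2])/K[0,0]*z,-(v-K[1,2])/K[1,1]*z,-z,np.ones_like(z)],-1)
    W=(X@p["c2w"].T)[...,:3]; W[z<=0]=np.nan
    return W
def proj(p,w):
    K=np.array(p["intrinsics"]);c=np.linalg.inv(p["c2w"])@np.append(w,1)
    return K[0,0]*c[0]/-c[2]+K[0,2],-K[1,1]*c[1]/-c[2]+K[1,2]
E
python3 - <<'E'
from h import *
for n in ["scene","top"]:
    p=grab(n); cv2.imwrite(f"pics/{n}0.png",p["color"]); print([k for k in p],p["intrinsics"])
    W=cloud(p)
    for o in ["cell_green","cell_orange","cell_blue","dock","bay","bay_lip","spring"]:
        for r in manip.trace(o,p)[:3]:
            m=r["region"]; print(n,o,round(r["p"],2),r["bbox"],np.round(np.nanmedian(W[m],0),3) if m.any() else None)
print(manip.state())
E
```

```text
pics
['color', 'z_map', 'intrinsics', 'view', 'shot', 'c2w'] [[485.50511048   0.         283.30749058]
 [  0.         485.50511048 208.23354837]
 [  0.           0.           1.        ]]
scene cell_green 0.64 [230.2, 283.9, 263.2, 320.3] [ 0.542 -0.24   0.046]
scene cell_orange 0.9 [268.4, 260.5, 299.1, 297.9] [ 0.564 -0.159  0.046]
scene cell_blue 0.67 [191.0, 305.8, 220.9, 343.1] [ 0.524 -0.323  0.047]
scene dock 0.91 [176.5, 267.7, 313.8, 360.5] [ 0.547 -0.256  0.011]
scene bay 0.93 [324.1, 162.0, 410.9, 236.7] [0.526 0.137 0.021]
scene bay 0.91 [90.7, 175.7, 217.8, 294.8] [ 0.254 -0.256  0.031]
scene bay 0.64 [247.9, 89.7, 348.3, 173.7] [0.232 0.22  0.032]
scene bay_lip 0.9 [324.7, 162.9, 410.0, 235.6] [0.526 0.137 0.023]
scene bay_lip 0.76 [92.4, 177.2, 214.5, 292.9] [ 0.254 -0.256  0.032]
scene bay_lip 0.5 [354.1, 189.7, 378.3, 203.9] [0.544 0.15  0.04 ]
scene spring 0.94 [141.0, 212.7, 167.9, 241.0] [ 0.277 -0.246  0.059]
scene spring 0.64 [288.6, 116.2, 306.9, 139.4] [0.264 0.239 0.055]
scene spring 0.61 [357.8, 188.0, 376.1, 205.2] [0.545 0.15  0.041]
['color', 'z_map', 'in
[... 1029 characters left out ...]
't': 0.8, 'qpos': array([ 1.19812388,  0.32094926, -0.07011014,  1.45046957,  0.02259729,
        1.37079969, -0.05691212]), 'qd': array([-8.70941400e-04, -2.10259970e-03,  1.29855576e-03,  1.03848123e-03,
        1.33085233e-05,  4.54454176e-04,  2.50012970e-04]), 'joint_efforts': array([-1.40872085e-04, -4.93339419e+01, -3.81152909e-01, -3.14563036e+01,
        1.33176619e-02,  1.23566922e-03, -1.11460341e-05]), 'position': array([ 0.24517787, -0.60202318,  0.23139688]), 'ee_rot': array([ 2.60686821e+00, -1.75302077e+00,  1.78011587e-04]), 'ft_force': array([-0.4850753 ,  0.23089506, -0.35168436]), 'moment': array([-0.07566306,  0.0092338 ,  0.02158545]), 'grip_width': 0.08551751186544586}
```

View images.

View pics/scene0.png

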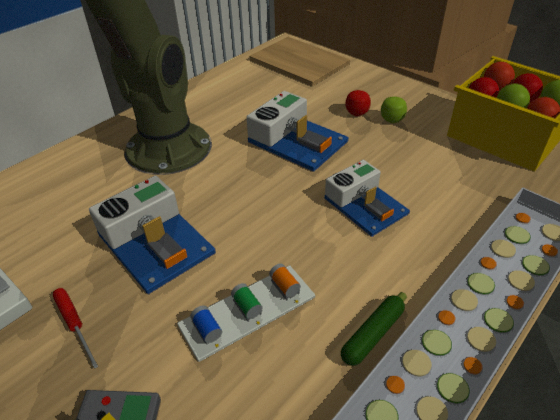

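View pics/top0.png

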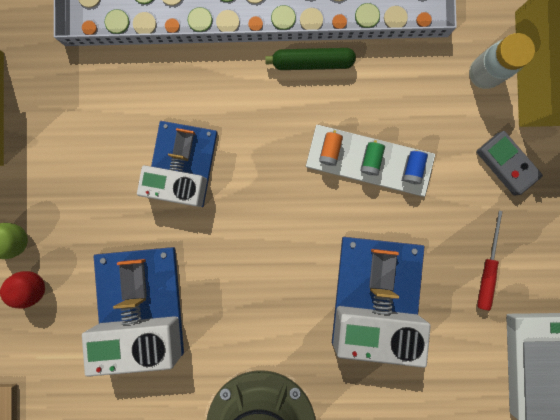

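```bash
python3 - <<'E'
from h import *
for n in ["top","scene"]:
    p=grab(n); W=cloud(p); np.save(f"W_{n}.npy",W); np.save(f"C_{n}.npy",p["color"]); np.save(f"K_{n}.npy",p["c2w"])
    z=W[...,2]
    print(n,"table z",np.nanmedian(z[300:,:]) )
    hsv=cv2.cvtColor(p["color"],cv2.COLOR_BGR2HSV)
    for nm,c in [("R",(.28,-.24)),("L",(.26,.24)),("S",(.53,.15))]:
        near=(np.hypot(W[...,0]-c[0],W[...,1]-c[1])<.15)
        blue=near&(hsv[...,0]>100)&(hsv[...,0]<125)&(hsv[...,1]>120)&(z>.003)&(z<.03)
        body=near&(z>.004)
        print(nm,"base z",np.nanmedian(z[blue]),blue.sum(),"max z",np.nanpercentile(z[near],99.7))
        for mm in (blue,body):
            pts=(W[mm][:,:2]*1000).astype(np.float32); r=cv2.minAreaRect(pts); print("  rect",np.round(r[0],1),np.round(r[1],1),round(r[2],1))
        org=near&(hsv[...,0]>=5)&(hsv[...,0]<16)&(hsv[...,1]>190)&(hsv[...,2]>120)&(z>.015)
        if org.sum()>5:
            print("  lip",org.sum(),np.round(np.nanmedian(W[org],0),4), np.round(cv2.minAreaRect((W[org][:,:2]*1000).astype(np.float32))[1],1))
E
```

```text
top table z 0.0006392356262043819
R base z 0.015832781210840974 4029 max z 0.08957548489691175
  rect [ 299.1 -244.5] [162.9 141. ] 82.8
  rect [ 267.2 -260.7] [203.7 237.1] 83.0
  lip 15 [ 0.35   -0.2443  0.0386] [44.3  2.7]
L base z 0.0160844084966959 4019 max z 0.08988810304860123
  rect [253.3 243.5] [210.9 163.3] 4.3
  rect [255.2 263.2] [242.3 211.6] 7.5
  lip 20 [0.3389 0.2499 0.0389] [ 3.1 42.1]
S base z 0.011426790904158324 1858 max z 0.06546812822697845
  rect [562.8 147.7] [118.6 100.1] 78.4
  rect [541.3 155.5] [188.1 252.2] 51.0
scene table z 0.0015867548134465004
R base z 0.016973084084275503 3136 max z 0.09066224283979042
  rect [ 268.  -245.1] [163.4 214.6] 83.1
  rect [ 288.4 -235.4] [282.4 270.6] 82.1
  lip 189 [ 0.3535 -0.2548  0.0331] [46.4 21.9]
L base z 0.01591509818571052 1592 max z 0.09021663278248485
  rect [253.7 240.6] [220.6 168.8] 4.2
  rect [252.5 242.2] [224.4 285.6] 2.8
  lip 76 [0.3414 0.2486 0.0324] [18.8 46.1]
S base z 0.011712850947298237 1286 max z 0.06585961135014728
  rect [538.  150.4] [122.4 160.1] 78.3
  rect [515.2 130.9] [242.4 237.3] 9.6
  lip 52 [0.6014 0.1391 0.0242] [32.1 14.4]
```

Call:
jog_arm:
  deltas:
    - [0,20,25,0,0,0,-0.04]
    - [0,35,45,0,0,0,-0.075]
    - [0,35,45,0,0,0,-0.075]
    - [0,35,45,0,0,0,-0.075]
    - [0,35,45,0,0,0,-0.075]
    - [0,35,45,0,0,0,-0.075]
    - [0,35,45,0,0,0,-0.075]
    - [0,35,45,0,0,0,-0.075]
    - [0,20,25,0,0,0,-0.058]
    - [0,0,0,0,0,0,0]
    - [0,0,0,0,0,0,0]
  newtons: 40

```text
t: 2.28
position: [0.5296, -0.238, 0.2313]
ee_rot: [1.943, -2.467, 0.0]
ft_force: [0.8, -0.4, 0.5]
grip_width: 0.0853
```

```bash
python3 - <<'E'
from h import *
p=grab("wrist"); cv2.imwrite("pics/w1.png",p["color"]); W=cloud(p); np.savez("w1.npz",W=W,C=p["color"])
print(np.round(p["T_tool_cam"],3),manip.state()["position"],manip.state()["qpos"])
for o in ["cell_green","cell_orange","cell_blue","dock"]:
    for r in manip.trace(o,p)[:2]:
        m=r["region"]; print(o,round(r["p"],2),r["bbox"],np.round(np.nanmedian(W[m],0),4))
        if o[:4]=="cell":
            m=cv2.erode(m.astype(np.uint8),np.ones((3,3)))>0
            P=W[m]; P=P[P[:,2]>.028]; c,s,a=cv2.minAreaRect((P[:,:2]*1000).astype(np.float32)); print("  rect",np.round(c,1),np.round(s,1),round(a,1),"zmax",np.percentile(P[:,2],98))
print(manip.state()["t"])
E
```

```text
[[ 1.     0.    -0.     0.   ]
 [ 0.    -0.956 -0.293 -0.074]
 [-0.     0.293 -0.956 -0.142]
 [ 0.     0.     0.     1.   ]] [ 0.52938404 -0.23855661  0.23129891] [ 0.65491221  0.19011069 -0.31673901  1.6204338   0.06150931  1.34096919
 -1.47928207]
cell_green 0.9 [255.8, 157.4, 287.6, 211.7] [ 0.5366 -0.2332  0.0469]
  rect [ 534.9 -232.5] [30.9 57.4] 74.6 zmax 0.050219195302205394
cell_orange 0.94 [180.6, 157.9, 214.4, 212.6] [ 0.5574 -0.1542  0.0466]
  rect [ 555.9 -151.6] [30.9 57. ] 75.2 zmax 0.050052425065546594
cell_blue 0.64 [324.0, 152.9, 360.6, 213.6] [ 0.5188 -0.3124  0.0467]
  rect [ 516.6 -313.9] [30.7 57.9] 74.8 zmax 0.05002803526426984
dock 0.62 [168.8, 138.8, 373.7, 217.8] [ 0.5437 -0.2417  0.0096]
dock 0.41 [327.1, 154.5, 359.6, 214.7] [ 0.5189 -0.3124  0.047 ]
2.525
```

View pics/w1.png

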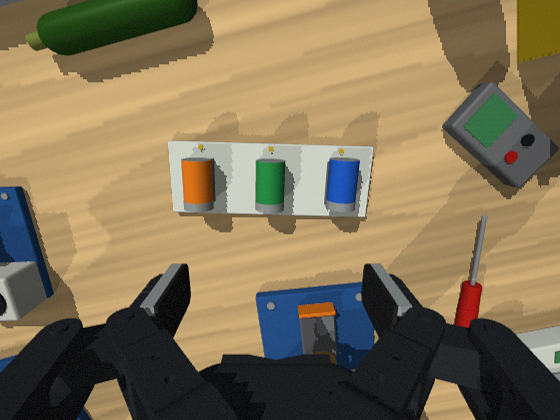

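```bash
python3 - <<'E'
import cv2,numpy as np
a=cv2.imread("pics/w1.png")[130:225,160:385]; b=cv2.imread("pics/scene0.png")[250:360,175:320]
a=cv2.resize(a,None,fx=3.4,fy=3.4,interpolation=2)
b=cv2.resize(b,None,fx=2.4,fy=2.4,interpolation=2)
c=np.zeros((600,800,3),np.uint8);c[:a.shape[0],:a.shape[1]]=a;c[330:330+b.shape[0],:b.shape[1]]=b
cv2.imwrite("pics/z1.png",c)
# dock yaw from wrist cloud
d=np.load("w1.npz");W=d["W"];C=d["C"]
hsv=cv2.cvtColor(C,cv2.COLOR_BGR2HSV)
m=(W[...,2]>.006)&(W[...,2]<.014)&(hsv[...,1]<60)&(hsv[...,2]>120)&(np.hypot(W[...,0]-.536,W[...,1]+.233)<.16)
n,l,s,ce=cv2.connectedComponentsWithStats(cv2.dilate(m.astype(np.uint8),np.ones((5,5))))
i=1+np.argmax(s[1:,4]); mm=m&(l==i)
print(cv2.minAreaRect((W[mm][:,:2]*1000).astype(np.float32)))
E
```

```text
((535.2578125, -232.5535430908203), (249.52786254882812, 90.37130737304688), 74.80476379394531)
```

View pics/z1.png

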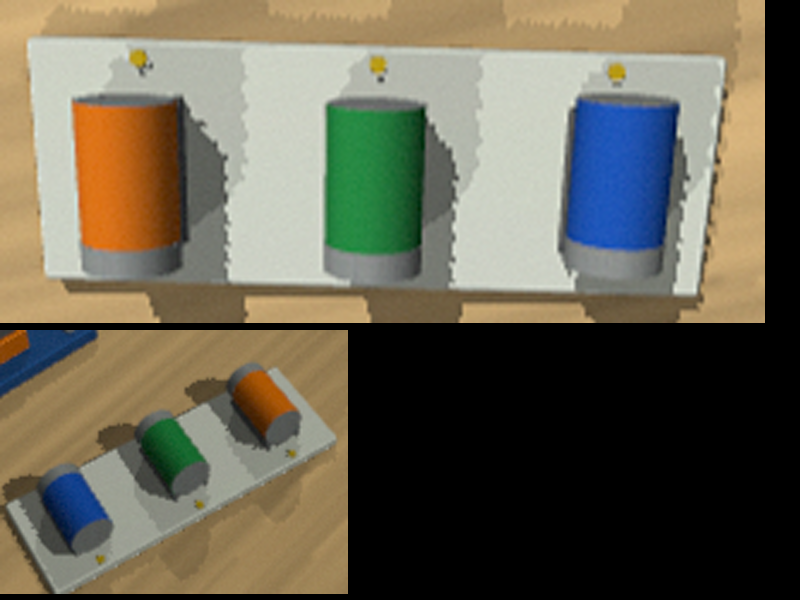

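```bash
python3 - <<'E'
from h import *
C=np.load("C_scene.npy")
z=cv2.resize(C[278:325,222:270],None,fx=12,fy=12,interpolation=cv2.INTER_CUBIC); cv2.imwrite("pics/z2.png",z)
d=np.load("w1.npz")
ax=np.array([np.cos(np.deg2rad(-15.2)),np.sin(np.deg2rad(-15.2)),0]);lat=np.array([-ax[1],ax[0],0])
for nm,W in (("scene",np.load("W_scene.npy")),("top",np.load("W_top.npy")),("wrist",d["W"])):
  c=np.array([.5355,-.2325,.033])
  D=W-c; s=D@ax*1000; t=D@lat*1000; h=D[...,2]*1000
  m=(abs(t)<25)&(h>-12)&(abs(s)<45)
  ext=m&(np.hypot(t,h)<15)
  print(nm,"top surf s range",np.round(np.percentile(s[m&(h>10)],[1,99]),1))
  for lab,k in(("far",ext&(s>15)),("near",ext&(s<-15))):
    print(lab,k.sum()); 
    for a,b in((0,5),(5,10),(10,15)):
      q=k&(np.hypot(t,h)>=a)&(np.hypot(t,h)<b)
      if q.sum(): print("   r",a,b,q.sum(),np.round(np.percentile(s[q],[10,50,90]),1))
E
```

```text
scene top surf s range [-28.2  31. ]
far 111
   r 0 5 12 [29.1 29.8 30.1]
   r 5 10 37 [29.  29.7 30.9]
   r 10 15 62 [28.4 29.7 30.8]
near 5
   r 10 15 5 [-26.2 -21.8 -19.6]
top top surf s range [-30.9  26.8]
far 23
   r 10 15 23 [17.3 21.2 27.2]
near 56
   r 0 5 9 [-33.6 -32.2 -31.4]
   r 5 10 10 [-31.3 -30.9 -30.6]
   r 10 15 37 [-30.9 -24.1 -16.5]
wrist top surf s range [-22.8  21.8]
far 63
   r 0 5 9 [27.9 27.9 28.1]
   r 5 10 21 [27.9 28.  28.1]
   r 10 15 33 [27.8 28.  28.1]
near 4
   r 10 15 4 [-30.1 -24.4 -16.7]
```

View pics/z2.png

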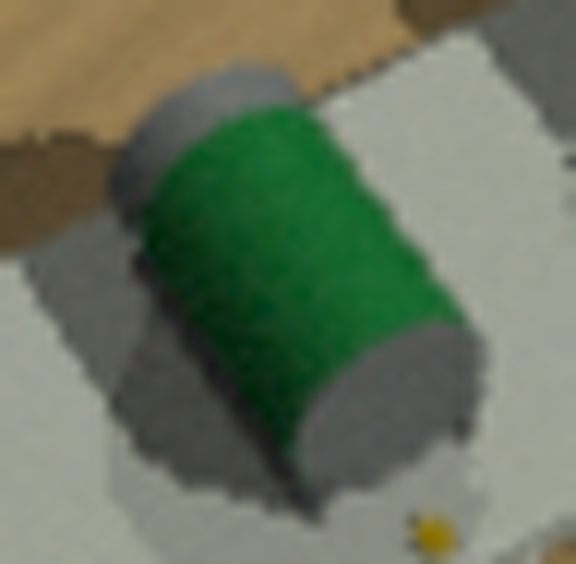

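Call:
jog_arm:
  deltas:
    - [0,2,30,0,0,0,0]
    - [0,5,55,0,0,0,0]
    - [0,5,55,0,0,0,0]
    - [0,5,55,0,0,0,0]
    - [0,5,55,0,0,0,0]
    - [0,5,55,-10,0,0,0]
    - [0,5,45,-10,0,0,0]
    - [0,0,20,-10,0,0,0]
    - [0,0,0,0,0,0,0]
    - [0,0,0,0,0,0,0]

```text
t: 3.78
position: [0.5627, 0.131, 0.2017]
ee_rot: [1.941, -2.47, 0.002]
ft_force: [-0.6, -0.4, -0.1]
grip_width: 0.0852
```

```bash
python3 - <<'E'
from h import *
p=grab("wrist"); cv2.imwrite("pics/w2.png",p["color"]); W=cloud(p); np.savez("w2.npz",W=W,C=p["color"])
print(manip.state()["position"],manip.state()["qpos"])
for o in ["bay","spring"]:
    for r in manip.trace(o,p)[:2]:
        m=r["region"]; print(o,round(r["p"],2),r["bbox"],np.round(np.nanmedian(W[m],0),4))
print(manip.state()["t"])
E
```

```text
[0.56282848 0.13078739 0.20181577] [ 0.22785967  0.22953601 -0.57892727  1.66025974  0.1311819   1.29013719
 -2.185343  ]
bay 0.78 [523.6, 267.8, 560.0, 381.9] [ 0.3082 -0.1727  0.0156]
bay 0.73 [202.3, 143.8, 318.0, 301.6] [0.5283 0.1534 0.0223]
spring 0.58 [249.9, 208.6, 274.9, 241.5] [0.5403 0.154  0.0447]
3.925
```

View pics/w2.png

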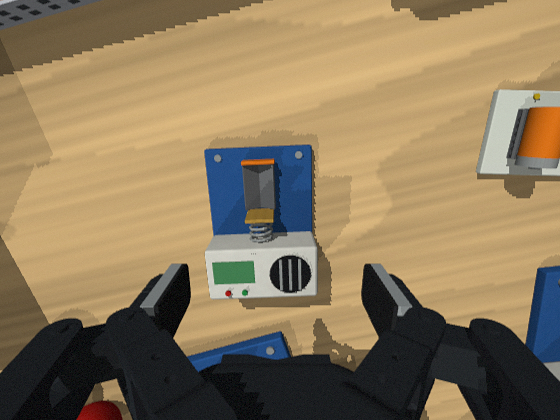

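```bash
python3 - <<'E'
from h import *
d=np.load("w2.npz");W=d["W"];C=d["C"];hsv=cv2.cvtColor(C,cv2.COLOR_BGR2HSV)
u,v=np.meshgrid(np.arange(560),np.arange(420))
win=(u>195)&(u<325)&(v>138)&(v<305)
blue=win&(hsv[...,0]>100)&(hsv[...,0]<125)&(hsv[...,1]>110)&(W[...,2]>.008)&(W[...,2]<.016)
body=win&(W[...,2]>.006)
for n,m in(("blue",blue),("body",body)):
    c,s,a=cv2.minAreaRect((W[m][:,:2]*1000).astype(np.float32));print(n,m.sum(),np.round(c,1),np.round(s,1),round(a,2))
lip=win&(hsv[...,0]>=3)&(hsv[...,0]<16)&(hsv[...,1]>170)&(v<175)
P=W[lip];print("lip",lip.sum(),np.round(np.nanmedian(P,0),4),np.round(np.nanpercentile(P[:,2],[5,50,95]),4))
top=P[P[:,2]>.026]; r=cv2.minAreaRect((top[:,:2]*1000).astype(np.float32)); print(np.round(r[0],1),np.round(r[1],1),r[2])
pl=win&(hsv[...,0]>=14)&(hsv[...,0]<28)&(hsv[...,1]>120)&(v>200)&(v<230)&(W[...,2]>.03)
P=W[pl];print("plate",pl.sum(),np.round(np.nanpercentile(P[:,2],[5,50,95]),4))
top=P[P[:,2]>.055]; r=cv2.minAreaRect((top[:,:2]*1000).astype(np.float32)); print(len(top),np.round(r[0],1),np.round(r[1],1),r[2])
hs=win&(W[...,2]>.058)&(v>232); r=cv2.minAreaRect((W[hs][:,:2]*1000).astype(np.float32)); print("house",np.round(r[0],1),np.round(r[1],1),r[2],np.median(W[hs][:,2]))
# V cross profile along lateral
E
```

```text
blue 6478 [564.  149.1] [119.1 101.5] 78.47
body 15901 [535.9 154.8] [120.2 159.7] 78.85
lip 160 [0.5993 0.1417 0.0282] [0.0192 0.0282 0.0294]
[599.3 142.1] [34.4  4.1] 79.71041107177734
plate 322 [0.0315 0.0501 0.0582]
117 [544.5 152.6] [28.9  4.1] 78.7817153930664
house [487.1 164.4] [119.5  60.1] 78.7227783203125 0.06197833977109968
```

Call:
jog_arm:
  deltas:
    - [0,-2,-25,0,0,0,0]
    - [0,-4,-55,0,0,0,-0.006]
    - [0,-4,-55,0,0,0,-0.01]
    - [0,-4,-55,0,0,0,-0.01]
    - [0,-4,-55,-15,0,0,0]
    - [0,-4,-55,-30,0,0,0]
    - [0,-4,-43,-35,0,0,0]
    - [0,-2.2,-20,-20,0,0,0]
    - [0,0,0,0,0,0,0]
    - [0,0,0,0,0,0,0]

```text
t: 5.18
position: [0.5356, -0.2275, 0.1029]
ee_rot: [-1.914, 2.488, -0.001]
ft_force: [0.4, -0.5, 0.9]
grip_width: 0.0856
```

```bash
python3 - <<'E'
from h import *
p=grab("wrist"); cv2.imwrite("pics/w3.png",p["color"]); W=cloud(p)
s=manip.state();print(s["position"],s["ee_rot"],2*np.degrees(np.arctan2(s["ee_rot"][1],s["ee_rot"][0])))
r=manip.trace("cell_green",p)[0];m=cv2.erode(r["region"].astype(np.uint8),np.ones((3,3)))>0
ax=np.array([np.cos(np.deg2rad(-15.2)),np.sin(np.deg2rad(-15.2)),0]);lat=np.array([-ax[1],ax[0],0]);c=np.array([.5346,-.2323,.033])
D=(W-c)*1000;sx=D@ax;t=D@lat;h=D[...,2]
k=(abs(t)<25)&(abs(sx)<45)&(h>-12)
tp=k&(h>10);print("s",np.round(np.percentile(sx[tp],[1,99]),1),"t",np.round(np.percentile(t[tp],[2,50,98]),1),"z",np.percentile(h[tp],98))
f=k&(np.hypot(t,h)<14)&(sx>20);print("far",f.sum(),np.median(sx[f]))
hi=k&(h>15.5);A=np.polyfit(sx[hi],t[hi],1);print("axis slope deg",np.degrees(np.arctan(A[0])),A[1])
E
```

```text
[ 0.5358495  -0.22741288  0.10320707] [-1.91493158  2.4877254  -0.00259817] 255.17469869986738
s [-25.8  26.7] t [-23.8  -0.2  23.6] z 169.08623396248902
far 237 28.78587270936133
axis slope deg -15.38893235558126 3.4476559317479034
```

View pics/w3.png

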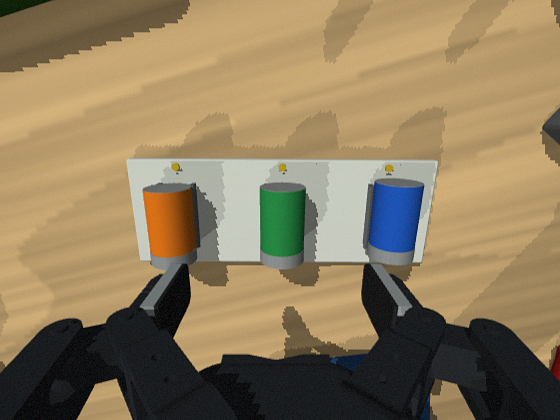

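Call:
jog_arm:
  deltas:
    - [0,-1,-3,-15,0,0,0]
    - [0,0,-2,-25,0,0,0]
    - [0,0,0,-25,0,0,0]
    - [0,0,0,-15,0,0,0]
    - [0,0,0,-8,0,0,0]
    - [0,0,0,0,0,0,0]

```text
t: 6.02
position: [0.533, -0.2345, 0.0132]
ee_rot: [1.912, -2.492, -0.001]
ft_force: [0.2, -0.6, 0.3]
grip_width: 0.0855
```

Call:
jog_arm:
  deltas:
    - [0,1,2,1.5,0,0,0]
    - [0.3,0,0,0,0,0,0]
    - [0.6,0,0,0,0,0,0]
    - [1,0,0,0,0,0,0]
    - [1,0,0,0,0,0,0]
    - [1,0,0,0,0,0,0]
    - [1,0,0,0,0,0,0]
    - [1,0,0,0,0,0,0]
  newtons: 40

```text
t: 7.02
position: [0.5343, -0.2321, 0.0155]
ee_rot: [-1.912, 2.492, 0.0]
ft_force: [-1.6, 2.0, 5.2]
grip_width: 0.0329
```

Call:
jog_arm:
  deltas:
    - [1,0,0,20,0,0,0]
    - [1,0,0,40,0,0,0]
    - [1,0,0,50,0,0,0]
    - [1,1,10,35,0,0,0.08]
    - [1,2,20,0,0,0,0.16]
    - [1,3,20,0,0,0,0.16]
    - [1,3,20,0,0,0,0.16]
    - [1,3,20,0,0,0,0.16]
    - [1,3,20,0,0,0,0.16]
    - [1,3,20,0,0,0,0.16]
    - [1,3,20,0,0,0,0.16]
    - [1,3,20,0,0,0,0.16]
  newtons: 50

```text
t: 8.52
position: [0.5581, -0.0628, 0.1612]
ee_rot: [3.055, -0.729, 0.002]
ft_force: [0.7, -0.5, -1.2]
grip_width: 0.0326
```

Call:
jog_arm:
  deltas:
    - [1,3,20,0,0,0,0.16]
    - [1,3,20,0,0,0,0.16]
    - [1,3,20,0,0,0,0.16]
    - [1,3,20,0,0,0,0.16]
    - [1,3,20,0,0,0,0.16]
    - [1,3,20,0,0,0,0.16]
    - [1,2,20,0,0,0,0.16]
    - [1,2,20,0,0,0,0.16]
    - [1,1,20,0,0,0,0.16]
    - [1,0,10,0,0,0,0.16]
    - [1,0,0,0,0,0,0.08]
    - [1,0,0,0,0,0,0]

```text
t: 10.02
position: [0.5813, 0.1265, 0.1608]
ee_rot: [2.587, 1.78, 0.0]
ft_force: [0.5, 0.1, -0.7]
grip_width: 0.0325
```

```bash
python3 - <<'E'
from h import *
s=manip.state();print(s["position"],2*np.degrees(np.arctan2(s["ee_rot"][1],s["ee_rot"][0])),s["ee_rot"],s["qpos"],s["ft_force"],s["grip_width"])
p=grab("scene");cv2.imwrite("pics/s4.png",p["color"]);q=grab("wrist");cv2.imwrite("pics/w4.png",q["color"])
np.savez("sw4.npz",S=cloud(p),SC=p["color"],W=cloud(q),WC=q["color"]); print(manip.state()["t"])
E
```

```text
[0.58132797 0.12652867 0.16081895] 69.06914060661417 [2.58691282e+00 1.78023501e+00 3.47785566e-04] [ 0.48583856  0.38494654 -0.9172192   1.66024253  0.32032162  1.25503538
  0.70861563] [ 0.47419293  0.05680098 -0.72270623] 0.03252202423648197
10.125
```

View pics/s4.png

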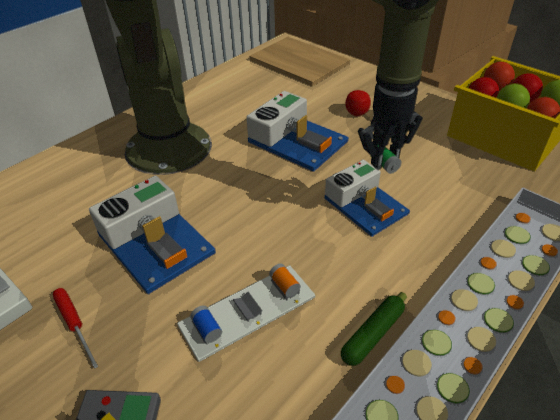

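View pics/w4.png

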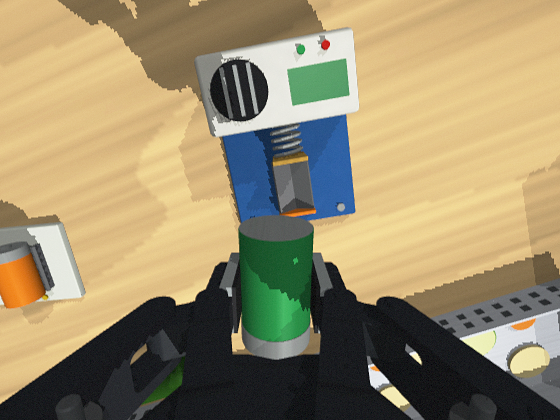

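```bash
python3 - <<'E'
from h import *
d=np.load("sw4.npz");W=d["W"];C=d["WC"];hsv=cv2.cvtColor(C,cv2.COLOR_BGR2HSV)
u,v=np.meshgrid(np.arange(560),np.arange(420))
T=np.array([.5813,.1265,.1608]);a=np.deg2rad(69.07);tx=np.array([np.cos(a),np.sin(a),0]);ty=np.array([np.sin(a),-np.cos(a),0])
# tool z=(0,0,-1), y=z x x
ty=np.cross([0,0,-1],tx)
D=(W-T)*1000
X=D@tx;Y=D@ty;Z=-D[...,2]
cell=(u>235)&(u<318)&(v>210)&(v<360)&(abs(X)<25)&(Z<10)&(Z>-45)
print("cell Y rng",np.round(np.percentile(Y[cell],[1,99]),1),"Ztop",np.round(np.percentile(Z[cell],[2,50]),1),"X",np.round(np.percentile(X[cell],[2,98]),1))
top=cell&(v>250)&(v<325)
for lo in range(-30,31,10):
    k=top&(Y>lo)&(Y<lo+10)
    if k.sum()>50: print(lo, k.sum(),np.round(np.percentile(Z[k],[3]),1))
fl=cell&(v<240); print("flat face Y",np.round(np.percentile(Y[fl],[5,50,95]),1))
win=(v<225)&(W[...,2]>.006)&(u>190)&(u<365)&(W[...,2]<.075)
hs=win&(W[...,2]>.058)&(v<140); r=cv2.minAreaRect((W[hs][:,:2]*1000).astype(np.float32)); print("house",np.round(r[0],1),np.round(r[1],1),r[2],np.median(W[hs][:,2]))
lip=win&(hsv[...,0]>=3)&(hsv[...,0]<16)&(hsv[...,1]>170)&(v>200)&(W[...,2]>.02)
P=W[lip];print("lip",lip.sum(),np.round(np.median(P,0),4))
pl=win&(hsv[...,0]>=12)&(hsv[...,0]<28)&(hsv[...,1]>120)&(v>145)&(v<175)&(W[...,2]>.05)
P=W[pl];r=cv2.minAreaRect((P[:,:2]*1000).astype(np.float32));print("plate",pl.sum(),np.round(r[0],1),np.round(r[1],1),r[2])
E
```

```text
cell Y rng [-30.8  26.7] Ztop [-35.9 -31. ] X [-16.8  16.3]
-30 728 [-34.2]
-20 1830 [-34.2]
-10 1676 [-37.2]
0 1520 [-37.2]
10 251 [-32.]
flat face Y [-30.8 -30.4 -29.4]
house [485.8 164.5] [119.6  59.7] 78.76019287109375 0.06207472145483536
lip 152 [0.5978 0.1443 0.0281]
plate 200 [543.4 152.9] [29.4  4.1] 79.2136459350586
```

Call:
jog_arm:
  deltas:
    - [1,3,6,0,0,0,0.085]
    - [1,4.6,11.5,-10,0,0,0.084]
    - [1,0,0,-20,0,0,0]
    - [1,0,0,-20,-0.013,-0.065,0]
    - [1,0,0,-20,-0.013,-0.064,0]
    - [1,0,0,-15,-0.013,-0.064,0]
    - [1,0,0,-5,-0.012,-0.064,0]
    - [1,0,0,0,0,0,0]
    - [1,0,0,0,0,0,0]

```text
t: 11.25
position: [0.5891, 0.1441, 0.0702]
ee_rot: [2.264, 1.858, 0.244]
ft_force: [1.4, -0.9, -0.9]
grip_width: 0.0328
```

```bash
cat >> h.py <<'E'
O=np.array([568.4,148.1,0]);XB=np.array([-.981,.194,0]);YB=np.array([-.194,-.981,0])
def tcpbay():
    s=manip.state();p=np.array(s["position"])*1000-O
    R=cv2.Rodrigues(np.array(s["ee_rot"],float))[0];z=R[:,2];x=R[:,0]
    th=np.degrees(np.arctan2(-z@XB,-z[2]));c=p-19*z
    print("t",round(s["t"],2),"TCP bay",np.round([p@XB,p@YB,p[2]],1),"grasp bay",np.round([c@XB,c@YB,c[2]],1),"tilt",round(th,1),"roll",np.round(np.degrees(z@YB),2),"jawyaw",round(np.degrees(np.arctan2(x[1],x[0])),2),"F",np.round(s["ft_force"],1),"w",round(s["grip_width"],4))
E
python3 -c "
from h import *
tcpbay();q=grab('wrist');cv2.imwrite('pics/w5.png',q['color'])"
```

```text
t 11.25 TCP bay [-21.1  -0.1  70.2] grasp bay [-16.1  -0.1  88.6] tilt 15.0 roll 0.03 jawyaw 78.74 F [ 1.4 -0.9 -0.9] w 0.0328
```

View pics/w5.png

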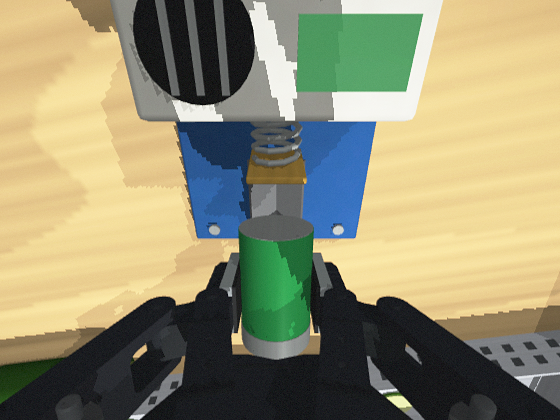

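Call:
jog_arm:
  deltas:
    - [1,0,0,-15,0,0,0]
    - [1,0,0,-15,0,0,0]
    - [1,0,0,-13,0,0,0]
    - [1,0,0,0,0,0,0]
    - [1,-4,0.8,0,0,0,0]
    - [1,-4,0.8,0,0,0,0]
    - [1,-2,0.4,0,0,0,0]
    - [1,0,0,0,0,0,0]
  newtons: 60

```text
t: 12.3
position: [0.5788, 0.1466, 0.0271]
ee_rot: [2.262, 1.86, 0.246]
ft_force: [2.1, -0.9, -3.1]
grip_width: 0.0319
```

```bash
python3 -c "
from h import *
tcpbay()"
```

```text
t 12.3 TCP bay [-10.5  -0.6  27.1] grasp bay [-5.6 -0.6 45.4] tilt 15.1 roll -0.0 jawyaw 78.84 F [ 2.1 -0.9 -3.1] w 0.0319
```

Call:
jog_arm:
  deltas:
    - [1,-3,0.4,0,0,0,0]
    - [1,-3,0.4,0,0,0,0]
    - [1,-3,0.5,0,0,0,0]
    - [1,-2,0.4,0,0,0,0]
    - [1,0,0,0,0,0,0]
    - [1,0,0,0,0,0,0]

```text
t: 13.05
position: [0.5682, 0.1486, 0.0273]
ee_rot: [2.262, 1.859, 0.247]
ft_force: [5.4, -0.4, -4.9]
grip_width: 0.0325
```

```bash
python3 -c "
from h import *
tcpbay();q=grab('wrist');cv2.imwrite('pics/w6.png',q['color']);q=grab('scene');cv2.imwrite('pics/s6.png',cv2.resize(q['color'][100:260,280:480],None,fx=4,fy=3.75*1,interpolation=2))"
```

```text
t 13.05 TCP bay [ 0.3 -0.4 27.3] grasp bay [ 5.2 -0.4 45.7] tilt 15.1 roll -0.04 jawyaw 78.84 F [ 5.4 -0.4 -4.9] w 0.0325
```

View pics/w6.png

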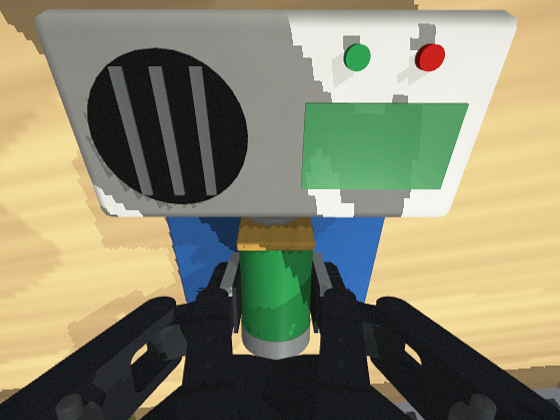

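View pics/s6.png

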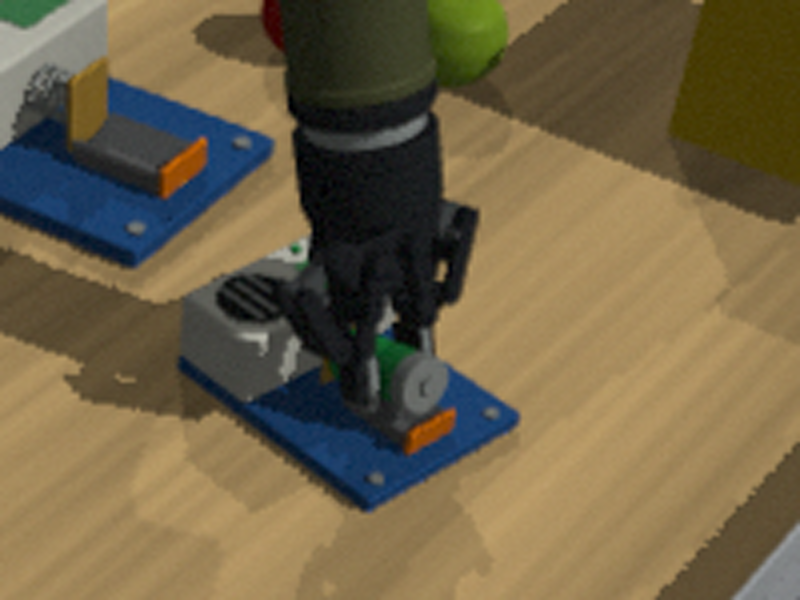

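Call:
jog_arm:
  deltas:
    - [1,-1.2,0,-2,0.013,0.064,0]
    - [1,-1.2,0.1,-2,0.013,0.064,0]
    - [1,-1.2,0.2,-2,0.013,0.064,0]
    - [1,-1.1,0.2,-1.5,0.012,0.065,0]
    - [1,0,0,0,0,0,0]

```text
t: 13.78
position: [0.5667, 0.1488, 0.0224]
ee_rot: [2.426, 1.991, 0.007]
ft_force: [3.1, -2.9, 11.6]
grip_width: 0.032
```

```bash
python3 -c "
from h import *
tcpbay()"
```

```text
t 13.78 TCP bay [ 1.8 -0.3 22.4] grasp bay [ 1.9 -0.3 41.4] tilt 0.3 roll -0.08 jawyaw 78.75 F [ 3.1 -2.9 11.6] w 0.032
```

```bash
python3 -c "
from h import *
q=grab('wrist');cv2.imwrite('pics/w7.png',q['color']);q=grab('scene');cv2.imwrite('pics/s7.png',cv2.resize(q['color'][160:240,325:415],None,fx=7,fy=7,interpolation=2));tcpbay()"
```

```text
t 13.88 TCP bay [ 1.8 -0.3 22.4] grasp bay [ 2.  -0.3 41.4] tilt 0.4 roll -0.07 jawyaw 78.79 F [ 4.2 -1.4  9.1] w 0.0324
```

View pics/w7.png

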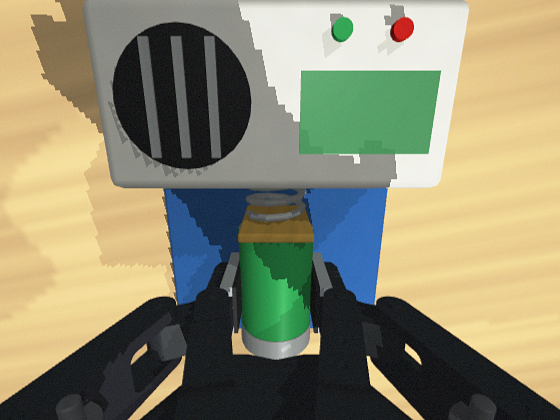

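View pics/s7.png

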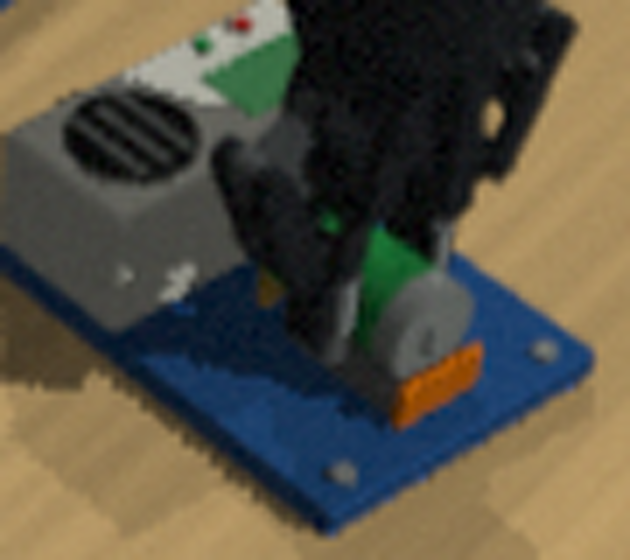

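```bash
cat >> h.py <<'E'
def cellbay(q,corr=0.6):
    W=cloud(q)*1000; D=W-O; X=D@XB;Y=D@YB;Z=W[...,2]
    hsv=cv2.cvtColor(q["color"],cv2.COLOR_BGR2HSV)
    g=(hsv[...,0]>55)&(hsv[...,0]<85)&(hsv[...,1]>100)&(abs(Y)<20)&(abs(X)<45)&(Z>30)&(Z<90)
    print("green n",g.sum(),"X",np.round(np.percentile(X[g],[1,99]),1),"Y",np.round(np.percentile(Y[g],[1,99]),1))
    for lo in range(-35,40,6):
        k=(abs(Y)<16)&(X>=lo)&(X<lo+6)&(Z>25)&(Z<75)
        if k.sum()>30: print("  X",lo+3,"n",k.sum(),"ridge z",np.round(np.percentile(Z[k],96),1),"green",(k&g).sum())
    pl=(hsv[...,0]>=12)&(hsv[...,0]<28)&(hsv[...,1]>120)&(abs(Y)<18)&(X>15)&(X<54)&(Z>52)&(Z<62)
    if pl.sum(): print("plate top X",np.round(np.percentile(X[pl],[2,50,98]),1),pl.sum())
E
python3 -c "
from h import *
q=grab('wrist');cellbay(q);q=grab('scene');cellbay(q);q=grab('top');cellbay(q);tcpbay()"
```

```text
green n 6607 X [-15.7  30.6] Y [-16.   15.8]
  X -26 n 294 ridge z 56.7 green 0
  X -20 n 689 ridge z 56.8 green 1
  X -14 n 767 ridge z 56.5 green 628
  X -8 n 751 ridge z 56.5 green 749
  X -2 n 789 ridge z 56.5 green 781
  X 4 n 818 ridge z 56.6 green 813
  X 10 n 856 ridge z 56.5 green 849
  X 16 n 893 ridge z 56.5 green 892
  X 22 n 926 ridge z 56.4 green 926
  X 28 n 866 ridge z 56.4 green 831
  X 34 n 1918 ridge z 58.3 green 21
  X 40 n 506 ridge z 49.9 green 0
plate top X [32.7 35.3 36.4] 989
green n 96 X [-18.   18.6] Y [-16.1  19.7]
  X -32 n 42 ridge z 52.0 green 0
  X -26 n 72 ridge z 58.6 green 0
  X -8 n 39 ridge z 70.0 green 24
green n 7 X [14.  18.5] Y [14.9 17.7]
t 14.03 TCP bay [ 1.8 -0.3 22.5] grasp bay [ 2.  -0.3 41.5] tilt 0.4 roll -0.08 jawyaw 78.8 F [ 5.2 -2.7  9.1] w 0.0325
```

Call:
jog_arm:
  deltas:
    - [1,-0.6,-0.3,0,0,0,0]
    - [1,-0.5,0,-1.5,0,0,0]
    - [1,0,0,-1,0,0,0]
    - [1,0,0,0,0,0,0]
  newtons: 30

```text
t: 14.52
position: [0.5667, 0.1488, 0.0222]
ee_rot: [2.422, 1.99, 0.011]
ft_force: [1.8, -4.5, 22.7]
grip_width: 0.0324
```

```bash
python3 -c "
from h import *
tcpbay();q=grab('wrist');cellbay(q)"
```

```text
t 14.53 TCP bay [ 1.8 -0.4 22.2] grasp bay [ 2.  -0.3 41.2] tilt 0.6 roll -0.06 jawyaw 78.8 F [ 1.8 -4.5 22.7] w 0.0324
green n 6540 X [-15.8  30.3] Y [-16.   15.8]
  X -26 n 293 ridge z 56.4 green 0
  X -20 n 689 ridge z 56.6 green 0
  X -14 n 751 ridge z 56.5 green 615
  X -8 n 764 ridge z 56.4 green 762
  X -2 n 790 ridge z 56.4 green 782
  X 4 n 817 ridge z 56.4 green 810
  X 10 n 856 ridge z 56.3 green 844
  X 16 n 901 ridge z 56.4 green 900
  X 22 n 917 ridge z 56.2 green 917
  X 28 n 838 ridge z 56.3 green 796
  X 34 n 1963 ridge z 58.3 green 4
  X 40 n 521 ridge z 49.9 green 0
plate top X [32.3 35.2 36.4] 1037
```

Call:
jog_arm:
  deltas:
    - [1,0,0,0.6,0,0,0]
    - [1,0,0,0,0,0,0]
    - [0.45,0,0,0,0,0,0]
    - [0.4,0,0,0,0,0,0]
    - [0.3,0,0,0,0,0,0]
    - [0.3,0,0,0,0,0,0]

```text
t: 15.32
position: [0.5612, 0.1487, 0.0171]
ee_rot: [-2.426, -1.995, 0.001]
ft_force: [-0.4, 0.3, 0.8]
grip_width: 0.06
```

```bash
python3 -c "
from h import *
tcpbay();q=grab('wrist');cellbay(q);cv2.imwrite('pics/w8.png',q['color']);q=grab('scene');cv2.imwrite('pics/s8.png',cv2.resize(q['color'][160:240,325:415],None,fx=7,fy=7,interpolation=2))"
```

```text
t 15.32 TCP bay [ 7.2  0.8 17.1] grasp bay [ 7.2  0.8 36.1] tilt -0.1 roll 0.01 jawyaw 78.85 F [-0.4  0.3  0.8] w 0.06
green n 6232 X [-17.6  27.2] Y [-16.   15.8]
  X -20 n 108 ridge z 51.1 green 76
  X -14 n 682 ridge z 55.3 green 682
  X -8 n 753 ridge z 55.4 green 753
  X -2 n 782 ridge z 55.5 green 782
  X 4 n 825 ridge z 55.8 green 825
  X 10 n 865 ridge z 55.8 green 865
  X 16 n 896 ridge z 55.9 green 896
  X 22 n 941 ridge z 56.1 green 931
  X 28 n 619 ridge z 58.3 green 305
  X 34 n 2177 ridge z 58.1 green 0
  X 40 n 659 ridge z 49.7 green 0
plate top X [29.4 32.5 33.5] 1124
```

View pics/w8.png

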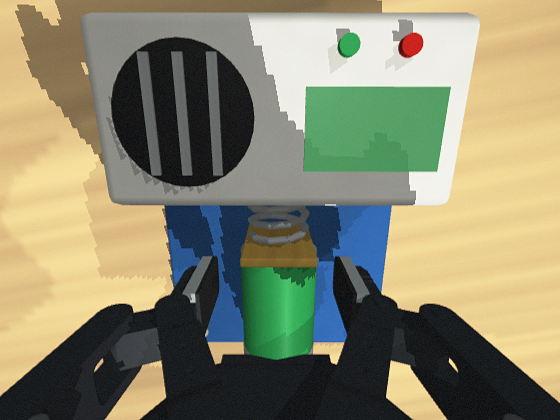

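View pics/s8.png

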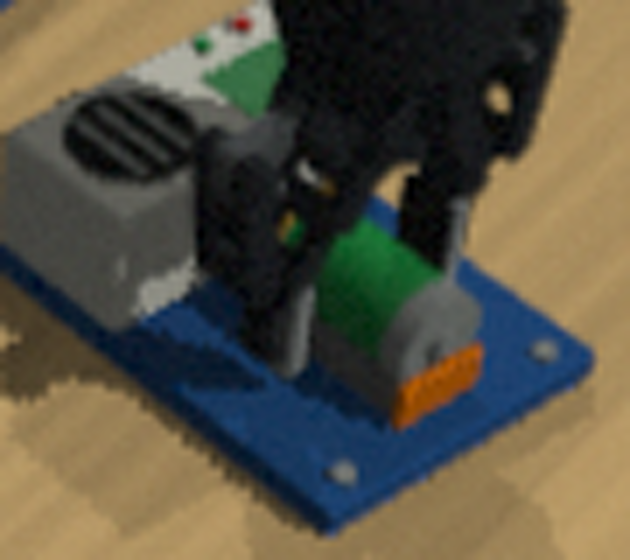

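Call:
jog_arm:
  deltas:
    - [0.2,0,0,0,0,0,0]
    - [0.2,0,0,20,0,0,0]
    - [0.2,0,0,30,0,0,0]
    - [0.2,0,0,25,0,0,0]
    - [0.6,5,0,5,0,0,0]
    - [1,0,0,0,0,0,0]
    - [1,0,0,0,0,0,0]
    - [1,0,0,0,0,0,0]

```text
t: 16.42
position: [0.5661, 0.1485, 0.0966]
ee_rot: [-2.426, -1.994, 0.002]
ft_force: [-0.4, 0.3, -1.5]
grip_width: 0.0002
```

```bash
python3 -c "
from h import *
tcpbay();q=grab('wrist');cellbay(q);cv2.imwrite('pics/w9.png',q['color']);q=grab('scene');cv2.imwrite('pics/s9.png',cv2.resize(q['color'][160:240,325:415],None,fx=7,fy=7,interpolation=2))"
```

```text
t 16.43 TCP bay [ 2.3  0.  96.6] grasp bay [  2.3   0.  115.6] tilt -0.1 roll 0.02 jawyaw 78.85 F [-0.4  0.3 -1.5] w 0.0002
green n 2438 X [-15.7  27.4] Y [-16.4  16. ]
  X -14 n 107 ridge z 52.2 green 107
  X -8 n 192 ridge z 54.8 green 192
  X -2 n 357 ridge z 55.6 green 357
  X 4 n 362 ridge z 55.8 green 362
  X 10 n 375 ridge z 55.9 green 375
  X 16 n 391 ridge z 55.9 green 391
  X 22 n 408 ridge z 56.3 green 408
  X 28 n 334 ridge z 58.2 green 165
  X 34 n 559 ridge z 58.3 green 0
  X 40 n 202 ridge z 50.1 green 0
plate top X [29.3 32.  33.5] 365
```

View pics/s9.png

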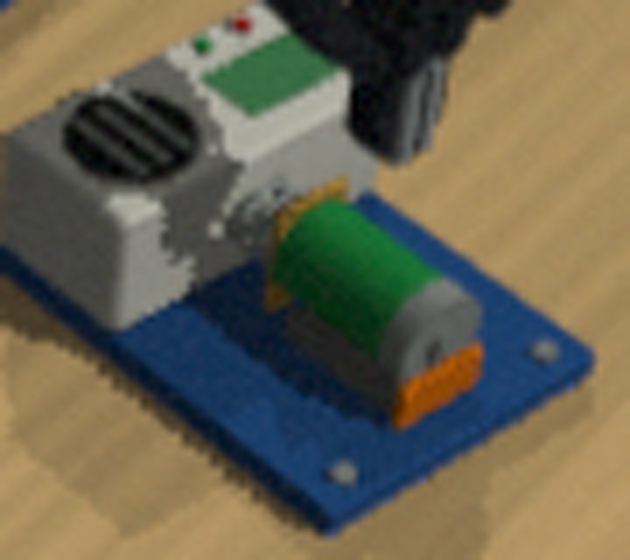

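Call:
jog_arm:
  deltas:
    - [1,-4,0.8,-10,0,0,0]
    - [1,0,0,-15,0,0,0]
    - [1,0,0,-10,0,0,0]
    - [1,0,0,-4,0,0,0]
    - [1,0,0,-2,0,0,0]
    - [1,0,0,-1,0,0,0]
    - [1,0,0,-1,0,0,0]
    - [1,0,0,0,0,0,0]

```text
t: 17.52
position: [0.5625, 0.1499, 0.0551]
ee_rot: [-2.427, -1.995, 0.0]
ft_force: [-3.7, -0.8, 5.0]
grip_width: 0.0004
```

```bash
python3 -c "
from h import *
tcpbay()"
```

```text
t 17.52 TCP bay [ 6.2 -0.6 55.1] grasp bay [ 6.2 -0.6 74.1] tilt -0.0 roll -0.0 jawyaw 78.85 F [-3.7 -0.8  5. ] w 0.0004
```

Call:
jog_arm:
  deltas:
    - [1,0,0,-1,0,0,0]
    - [1,0,0,-1,0,0,0]
    - [1,0,0,0,0,0,0]

```text
t: 17.9
position: [0.5625, 0.1502, 0.0531]
ee_rot: [-2.426, -1.995, -0.0]
ft_force: [-3.1, 0.3, 6.7]
grip_width: -0.0001
```

```bash
python3 -c "
from h import *
tcpbay();q=grab('wrist');cellbay(q)"
```

```text
t 17.9 TCP bay [ 6.2 -0.9 53.1] grasp bay [ 6.2 -0.9 72.1] tilt -0.0 roll -0.03 jawyaw 78.86 F [-3.1  0.3  6.7] w -0.0001
green n 1492 X [ 5.  26.8] Y [-16.7  15.7]
  X 10 n 219 ridge z 50.9 green 218
  X 16 n 1296 ridge z 74.0 green 478
  X 22 n 583 ridge z 53.1 green 573
  X 28 n 336 ridge z 58.3 green 143
  X 34 n 1091 ridge z 58.1 green 0
  X 40 n 376 ridge z 49.8 green 0
plate top X [29.5 32.3 33.4] 603
```

Call:
jog_arm:
  deltas:
    - [1,0,0,-0.7,0,0,0]
    - [1,0,0,-0.7,0,0,0]
    - [1,0,0,0,0,0,0]

```text
t: 18.32
position: [0.5625, 0.1502, 0.0528]
ee_rot: [2.427, 1.995, -0.0]
ft_force: [-6.0, -0.3, 13.1]
grip_width: -0.0
```

```bash
python3 -c "
from h import *
tcpbay()"
```

```text
t 18.32 TCP bay [ 6.2 -1.  52.8] grasp bay [ 6.2 -1.  71.8] tilt -0.0 roll 0.01 jawyaw 78.86 F [-6.  -0.3 13.1] w -0.0
```

Call:
jog_arm:
  deltas:
    - [1,0,0,8,0,0,0]
    - [1,8,-1,0,0,0,0]
    - [1,9,-3,0,0,0,0]
    - [1,0,0,-5,0,0,0]
    - [1,0,0,-2,0,0,0]
    - [1,0,0,-1,0,0,0]
    - [1,0,0,0,0,0,0]

```text
t: 19.2
position: [0.5807, 0.1448, 0.0528]
ee_rot: [2.426, 1.993, 0.0]
ft_force: [-2.3, -2.9, 12.2]
grip_width: -0.0004
```

```bash
python3 -c "
from h import *
tcpbay()"
```

```text
t 19.2 TCP bay [-12.7   0.9  52.8] grasp bay [-12.7   0.9  71.8] tilt 0.1 roll 0.08 jawyaw 78.8 F [-2.3 -2.9 12.2] w -0.0004
```

Both ends are seated at the same height (52.8 mm on top). Now I'll retreat and check.

Call:
jog_arm:
  deltas:
    - [1,0,0,15,0,0,0]
    - [1,0,0,40,0,0,0]
    - [0.8,0,0,50,0,0,0]
    - [0.5,15,0,20,0,0,0]
    - [0,30,0,0,0,0,0]
    - [0,20,0,0,0,0,0]
    - [0,0,0,0,0,0,0]
    - [0,0,0,0,0,0,0]

```text
t: 20.2
position: [0.6437, 0.1461, 0.176]
ee_rot: [-2.425, -1.995, 0.001]
ft_force: [-0.0, -0.1, 0.2]
grip_width: 0.0852
```

```bash
python3 -c "
from h import *
tcpbay();q=grab('wrist');cellbay(q);cv2.imwrite('pics/w10.png',q['color']);q=grab('scene');cv2.imwrite('pics/s10.png',q['color']);cv2.imwrite('pics/s10z.png',cv2.resize(q['color'][160:240,325:415],None,fx=7,fy=7,interpolation=2));cellbay(q);q=grab('top');cellbay(q)"
```

```text
t 20.2 TCP bay [-74.3 -12.6 176. ] grasp bay [-74.3 -12.6 195. ] tilt -0.1 roll -0.01 jawyaw 78.89 F [-0.  -0.1  0.2] w 0.0852
green n 2115 X [-18.5  28.2] Y [-16.9  15.6]
  X -32 n 54 ridge z 40.6 green 0
  X -26 n 217 ridge z 53.2 green 0
  X -20 n 241 ridge z 53.3 green 75
  X -14 n 241 ridge z 53.0 green 241
  X -8 n 240 ridge z 53.0 green 240
  X -2 n 243 ridge z 52.9 green 243
  X 4 n 279 ridge z 53.1 green 279
  X 10 n 250 ridge z 52.8 green 250
  X 16 n 271 ridge z 53.1 green 271
  X 22 n 264 ridge z 53.1 green 264
  X 28 n 324 ridge z 58.2 green 170
  X 34 n 158 ridge z 58.5 green 0
  X 40 n 133 ridge z 49.8 green 0
plate top X [29.2 30.8 32.4] 178
green n 267 X [-19.5  25.7] Y [-8.3 19.6]
  X -32 n 93 ridge z 53.4 green 0
  X 28 n 42 ridge z 59.1 green 4
plate top X [25.1 28.2 30.6] 27Traceback (most recent call last):
  File "<string>", line 3, in <module>
    tcpbay();q=grab('wrist');cellbay(q);cv2.imwrite('pics/w10.png',q['color']);q=grab('scene');cv2.imwrite('pics/s10.png',q['color']);cv2.imwrite('pics/s10z.png',cv2.resize(q['color'][160:240,325:415],None,fx=7,fy=7,inte
[... 452 characters left out ...]
(Y[g],[1,99]),1))
                                         ~~~~~~~~~~~~~^^^^^^^^^^^^^
    return _quantile_unchecked(
        a, q, axis, out, overwrite_input, method, keepdims, weights)
    return _ureduce(a,
                    func=_quantile_ureduce_func,
    ...<5 lines>...
                    overwrite_input=overwrite_input,
                    method=method)
    r = func(a, **kwargs)
    result = _quantile(arr,
                       quantiles=q,
    ...<2 lines>...
                       out=out,
                       weights=wgt)
    slices_having_nans = np.isnan(arr[-1, ...])
                                  ~~~^^^^^^^^^
IndexError: index -1 is out of bounds for axis 0 with size 0
```

View pics/s10z.png

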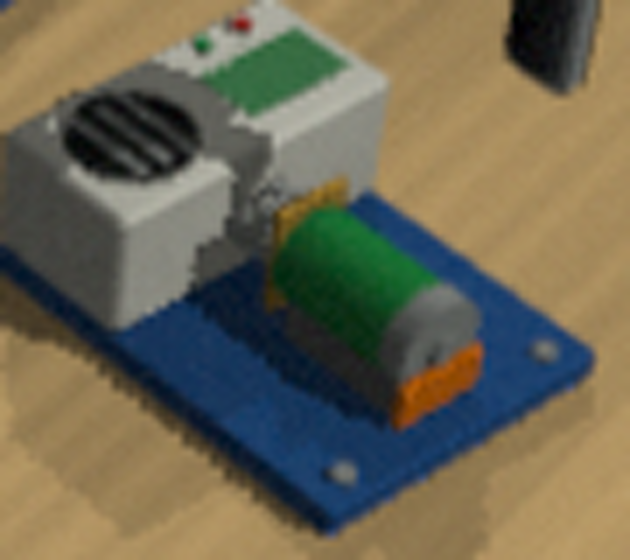

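View pics/w10.png

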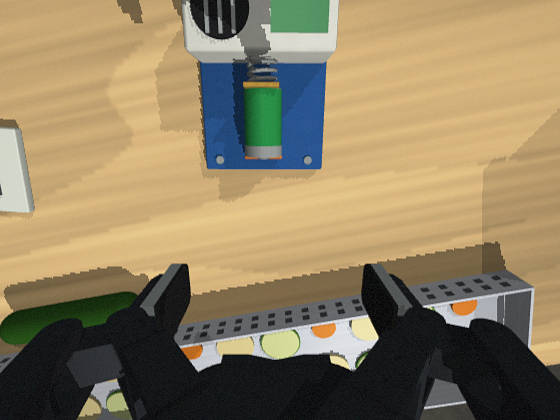

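View pics/s10.png

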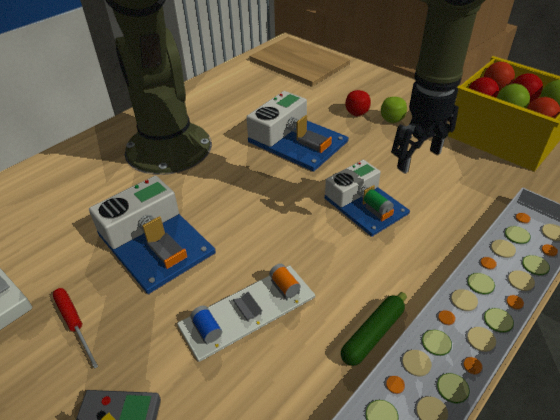

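```bash
python3 -c "
from h import *
print(manip.hand_in(), manip.state()['t'])"
```

```text
the job is handed in; nothing more can be done
the job is handed in; nothing more can be done
```

The green cell is loaded in the fan unit's battery bay, and I handed the job in at about 20 s of the 42 s allowed. Of the three bays in the scene, I used the small one, because only its 120 x 160 mm base and 62 mm housing match the sizes given.

**How it went:**
- **Orientation:** the nub ends in the dock actually pointed towards the robot, not away as described. I turned the cell about 184° on the way to the bay.
- **Loading:** I pressed the flat end on the spring plate with the cell tilted 15° nub up, then rolled the nub end down behind the lip.
- **Correction:** the cell stopped about 3 mm too high. With the cell still gripped, pushing down only raised the force to about 23 N; I think the fingers were catching on the edges of the V rest. I let go with the nub end already behind the lip, then pushed the cell down with closed fingers at both ends. It took about 13 N.

**Last checks:**
- **Height and level:** the top of the cell reads 52.8–53.3 mm along its whole length, against 53 mm expected.
- **Ends:** the plate face is at x ≈ 29 mm, which is about 6 mm of spring travel. The nub end is behind the lip, with the nub passing above it.
- **Surroundings:** the orange and blue cells are still in the dock. The gripper is open and clear of everything, reading about 0 N.
- **Not confirmed:** the top camera's view of the cell was blocked by the arm. The scene camera read the plate at x ≈ 25–31 mm from only a few pixels. The figures above are therefore mainly from the wrist camera.

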